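# Bring the circuit board round the bent guide rod

### The arm

A 6-joint arm with a two-finger parallel gripper is mounted at the origin on the work surface. World frame = base frame: x ahead of the robot, y to its left, z up, the work surface at z = 0. Lengths are in m, angles in degrees, forces in N, time in s.
With the tool pointing down it reaches from about 0.375 to 0.9 m from the base axis. Payload 3.1 kg.
Tool frame: the origin (TCP) lies at the very end of the fingers, on their centre line; the grasp point (between the pads) lies 19 mm behind it; z points along the fingers, y is the line along which they close (so a half turn about z gives the same grasp; the last joint's range is limited). The gripper opens to 87 mm and grips with 3 to 60 N. Pads are 19 mm wide; open, the fingers measure 117 mm over their backs; the gripper's body (75 mm by 190 mm) begins 51 mm behind the grasp point.
Start: joints at [-84.253, 30.224, 82.088, -0, 67.689, -10.227], TCP at [0.172, -0.601, 0.223] pointing down, gripper open.
Joint ranges: [-176.69, 176.69], [-43.24, 126.21], [12.49, 139.97], [-82, 262], [0, 151.66], [-163.58, 163.58]. Speed limits (degrees/s): [159.86, 159.86, 180, 180, 180, 180].

### API

Orientations are given as a 3x3 rotation matrix whose columns are the frame's x, y, z axes.
In Python, from rig import bot, imaging gives the robot as it stands.
- The arm moves only by the tool drive_tool, never from a script. Its argument "deltas" is text: rows parted by semicolons, each of 5 numbers parted by spaces: the finger opening in mm, from 0 to 87, then the shift along the world's x, y, z in mm, then the turn about the world's z in rad. In form: jaw dx dy dz twist; .... A call has 1 to 12 rows; each row is the pose to reach, as a shift and turn from the pose commanded when the call began; what a row does not reach only later rows make up. A row lasts 1/10 s, in which the tool goes at most 50 mm and 8.59 degrees, less where a joint would pass 70% of its speed; a pose out of reach is approached as far as the arm can. A call with a gripper value outside its range is refused whole. The fingers move at their own pace and stop on an object; the grip force is fixed at half the most. Time passes only in rows, so rows that repeat a pose let the fingers close. It gives the time, the measured TCP pose, the force, the opening and the grip force at its end, in the units of the state.
- bot.read_state(): the state, without advancing time (a new reading comes with each control period).
- imaging.capture(name): name is "side" or "top"; returns the picture (480x640x3 uint8, red, green, blue); there is no depth.
- imaging.camera_model(name): a dict with "fx", "fy", "cx", "cy" (pixels), "T" (4x4, takes a point from camera to world coordinates). Camera axes: x right, y down, z forward; pixel columns grow to the right and rows downward; lengths in m; the calibration is good to about 2 mm. A picture is of the moment at which its call begins. camera_model takes no time and is no camera call.
- bot.hand_in(): hands the job in; it is judged then, once.
The state is a dict: "time_s": time; "joint_positions": joint angles; "qvel": joint speeds; "tau": joint torques, N m; "position": TCP position; "tcp_rot": TCP orientation; "force": force on the tool from outside, world axes, zero at the start; "moment": the same for the moment, N m; "opening": opening from 0.0 (shut) to 1.0 (fully open); "grasp_force": force on a finger pad.
Only numpy, scipy, OpenCV 4.12 (cv2) and the standard library are available. Lean on these libraries where they do the work, as an engineer would, in place of code of your own. Each camera call takes 0.05 s, during which the arm holds its last target. There are 200 camera calls.

### The job

Slide the hanging carrier that holds the circuit board along its bent guide rod, turning it with the bend, until it is fully home against the stop collar at the other end, and let go of it there hanging still. Leave the empty carrier on the straight rod where it is.

Things in the scene. Friction and masses are not known exactly. Their poses are not given: they have to be found in the camera images.
- carrier: Aluminium block 36 (x) x 40 (y) x 40 mm (z), 0.18 kg, a 22 mm bore along its y, loose on the bent rod and captive. Origin: block centre, 6 mm below the rod's axis as it hangs. Below, a clip holds a green board, 60 mm long (y), down to 84 mm under the origin. Grip from above across x; nothing is above it. May be 4 mm and 8 deg off the rod's line. Starts on the rod's first leg, y axis along the leg.
- bent_rig: Fixed stand, 10 mm steel rod, axis 150 mm high, post and foot at each end. Origin on the table under mid-bend (0,0), z up. Rod in its frame (mm): first leg along y from a collar at (22.7,182) to (22.7,67); 75 deg arc, radius 110, centre (-87.3,67), to (-58.8,-39.3), turning clockwise seen from above; second leg 70 mm along (-0.966,-0.259) to the face of the other stop collar (32 mm across).
- home (a point): Where the carrier's origin lies when it hangs with its leading face touching the stop collar at the other end: on the second leg, 50 mm past the end of the bend, 6 mm below the rod's axis. There the carrier's x and y axes are turned 75 degrees clockwise (seen from above) from those of bent_rig; on the first leg they are parallel to them. This point's own axes are those of bent_rig.
- empty_carrier: Not to be moved: a like carrier with an empty clip and no board, hanging on a straight rod 200 mm long at the same height, on its own stand of two posts and feet, to the left or to the right of the bent one. Origin and axes as for the carrier.
Not all that is in view belongs to the job. What is shaped like the carrier but pink or red is not meant.

How it is judged:
By the outcome, as a careful person would: the job done as asked, in the order asked, and still so for the second after the job is handed in, with the robot touching nothing.
It also fails if it takes over 38 s, if anything falls off the work surface, if the arm or the gripper's body presses on something with over 40 N, if the wrist force passes 120 N, or if a joint passes its speed limit or range.

## Working session

There is one attempt and no reset: what is moved stays moved. The work goes in short steps, Python scripts to look and compute and a tool call to move; the robot and the scene stay as the last step left them, time stands still between calls to the robot, and variables do not carry over. Pictures are saved under pics/ and viewed, at most 10 in all, crops included, and the job is handed in when it is done.

Besides the shell and the picture viewer there is one more tool, called after "Call:" by a JSON object that holds its "method" and its "body". drive_tool: Moves the arm, as the interface text tells. Its arguments: {"type":"object","properties":{"deltas":{"type":"string"}},"required":["deltas"]}

```bash
mkdir -p pics; python3 - <<'E'
from rig import bot, imaging
import cv2,numpy as np
np.set_printoptions(precision=4,suppress=True)
for n in("side","top"):
    im=imaging.capture(n); cv2.imwrite(f"pics/{n}0.png",im[:,:,::-1]); print(n,imaging.camera_model(n))
s=bot.read_state(); print(s)
E
```

```text
side {'fx': 610.2863647217891, 'fy': 610.2863647217891, 'cx': 318.4200699996575, 'cy': 246.29337210141898, 'T': array([[-0.9988, -0.0368,  0.0329,  0.5009],
       [-0.0485,  0.6068, -0.7934,  0.9586],
       [ 0.0092, -0.794 , -0.6078,  0.8728],
       [ 0.    ,  0.    ,  0.    ,  1.    ]])}
top {'fx': 550.9033550091749, 'fy': 550.9033550091749, 'cx': 319.907525190985, 'cy': 241.2541583767284, 'T': array([[-0.0104, -0.9969,  0.0783,  0.433 ],
       [-0.9999,  0.0112,  0.0102, -0.0263],
       [-0.0111, -0.0782, -0.9969,  1.3213],
       [ 0.    ,  0.    ,  0.    ,  1.    ]])}
{'time_s': 0.1, 'joint_positions': array([-84.2529,  30.2732,  82.1483,   0.0016,  67.6898, -10.227 ]), 'qvel': array([-0.0207, -0.1153, -0.123 ,  0.0469, -0.0533,  0.0248]), 'tau': array([ -0.0006, -44.0986, -17.7151,   0.0635,   0.0534,  -0.    ]), 'position': array([ 0.172 , -0.6002,  0.2217]), 'tcp_rot': array([[ 0.9614,  0.2752, -0.0002],
       [ 0.2752, -0.9614,  0.0019],
       [ 0.0004, -0.0019, -1.    ]]), 'force': array([ 0.2181,  0.1406, -0.5727]), 'moment': array([ 0.0637, -0.0187, -0.005 ]), 'grasp_force': 0.0, 'opening': 0.9997214218539484}
```

View pics/side0.png

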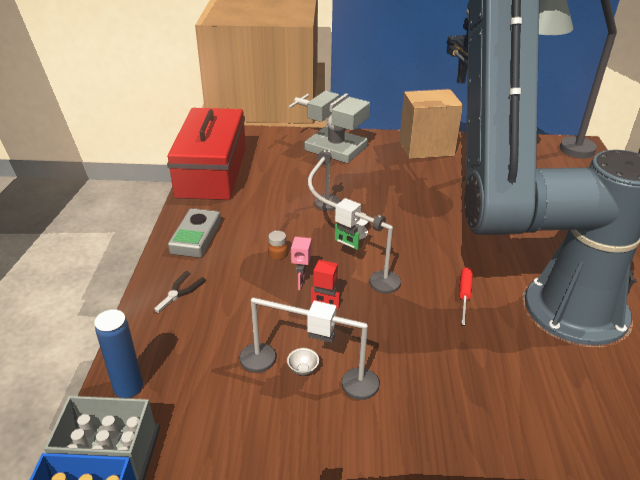

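View pics/top0.png

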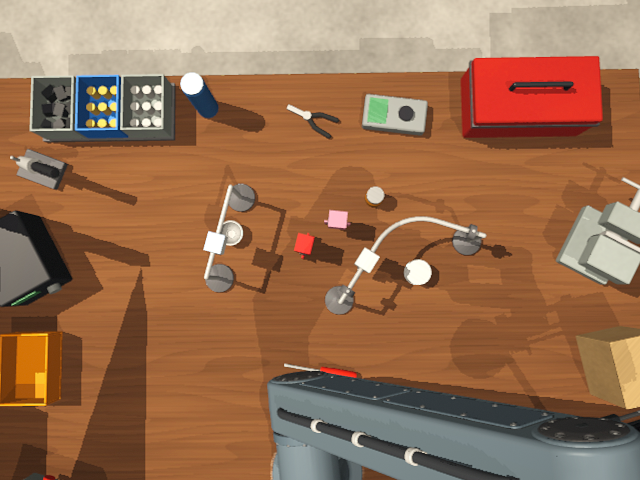

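The top view shows the bent rod from its first end at about (341,298) to the other at (470,232), with the carrier at (367,261). A white round thing stands at (418,272). The straight rod with the empty carrier is at (214,243). I'll zoom in on the bent rig.

```bash
python3 - <<'E'
import cv2
a=cv2.imread("pics/top0.png")[200:320,320:500]; b=cv2.imread("pics/side0.png")[140:300,280:420]
cv2.imwrite("pics/c1.png",cv2.resize(a,None,fx=4.4,fy=4.4,interpolation=2))
cv2.imwrite("pics/c2.png",cv2.resize(b,None,fx=3.7,fy=3.7,interpolation=2))
E
```

```text
(no output)
```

View pics/c1.png

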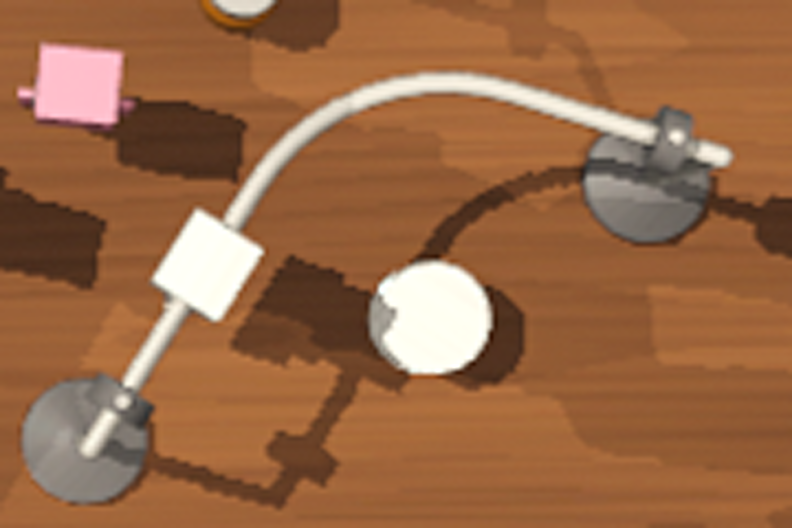

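View pics/c2.png

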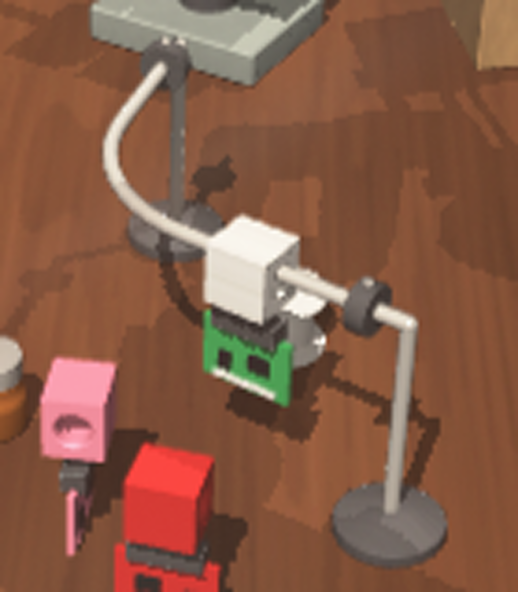

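The carrier top, the rod legs and both collars are clear. The cup is low, on the table inside the bend. Next I fit lines to the two legs and a rectangle to the carrier top.

```bash
cat >h.py <<'E'
import cv2,numpy as np
from rig import bot, imaging
np.set_printoptions(precision=4,suppress=True)
def ray(n,p,z):
    c=imaging.camera_model(n);T=c["T"];p=np.atleast_2d(p).astype(float)
    d=np.c_[(p[:,0]-c["cx"])/c["fx"],(p[:,1]-c["cy"])/c["fy"],np.ones(len(p))]@T[:3,:3].T
    o=T[:3,3]; return o+d*((z-o[2])/d[:,2])[:,None]
def proj(n,P):
    c=imaging.camera_model(n);T=np.linalg.inv(c["T"]);q=T[:3,:3]@P+T[:3,3]
    return np.array([c["fx"]*q[0]/q[2]+c["cx"],c["fy"]*q[1]/q[2]+c["cy"]])
E
python3 - <<'E'
from h import *
im=cv2.imread("pics/top0.png"); hsv=cv2.cvtColor(im,cv2.COLOR_BGR2HSV)
m=((hsv[...,2]>150)&(hsv[...,1]<60)).astype(np.uint8)
def pts(poly):
    k=np.zeros_like(m); cv2.fillPoly(k,[np.int32(np.array(poly)/4.4+[320,200])],1); v,u=np.nonzero(m&k); return np.c_[u,v]
A=np.r_[pts([(125,350),(165,285),(210,330),(150,410)]),pts([(215,205),(228,180),(270,200),(245,230)])]
B=pts([(520,70),(650,110),(640,155),(510,115)])
L=[]
for q in(A,B):
    w=ray("top",q,.15)[:,:2]; l=cv2.fitLine(w.astype(np.float32),cv2.DIST_HUBER,0,.01,.01).ravel(); d,p=l[:2],l[2:]
    r=(w-p)@np.array([-d[1],d[0]]); print(len(w),d,p,r.std()); L.append((d,p))
d1,p1=L[0]; d2,p2=L[1]
if d1[0]<0:d1=-d1
if d2[1]>0:d2=-d2
a1=np.degrees(np.arctan2(d1[1],d1[0])); a2=np.degrees(np.arctan2(d2[1],d2[0])); print("dirs",a1,a2,a1-a2)
s=np.linalg.solve(np.c_[d1,-d2],p2-p1); X=p1+s[0]*d1
# travel dir leg1 = -y rig ; angle of rig yaw = a1+90 ; average
for yaw in (a1+90,(a1+90+a2+165)/2):
    t=np.radians(yaw);R=np.array([[np.cos(t),-np.sin(t)],[np.sin(t),np.cos(t)]]); O=X-R@[.0227,-.0174]
    print("yaw",yaw,"O",O,"home",O+R@[-.0588-.0483,-.0393-.01295],"pred c1",O+R@[.0227,.182],"c2",O+R@[-.1264,-.0574])
print("seen c1,c2",ray("top",np.array([[120,402],[672,140]])/4.4+[320,200],.15)[:,:2])
k=np.zeros_like(m);k[245:276,350:385]=1
hs=(hsv[...,2]>200).astype(np.uint8)&k&m
hs=cv2.morphologyEx(hs,cv2.MORPH_OPEN,np.ones((7,7)))
v,u=np.nonzero(hs); rc=cv2.minAreaRect(np.c_[u,v].astype(np.float32)); print(rc)
w=ray("top",cv2.boxPoints(rc),.164)[:,:2]; print(w, w.mean(0), np.degrees(np.arctan2(*(w[1]-w[0])[::-1])))
E
```

```text
135 [ 0.8413 -0.5405] [ 0.4591 -0.0953] 0.0032786548554070293
150 [0.3168 0.9485] [ 0.5559 -0.2949] 0.0031401368757122535
dirs -32.71956 -108.470474 75.750916
yaw 57.28044 O [ 0.5668 -0.1914] home [ 0.5529 -0.3098] pred c1 [ 0.4259 -0.074 ] c2 [ 0.5468 -0.3288]
yaw 56.904984 O [ 0.5667 -0.1913] home [ 0.552  -0.3095] pred c1 [ 0.4267 -0.0729] c2 [ 0.5458 -0.3285]
seen c1,c2 [[ 0.418  -0.0711]
 [ 0.5415 -0.3399]]
((366.4852600097656, 260.191162109375), (17.835853576660156, 20.06533432006836), 30.963756561279297)
[[ 0.4748 -0.0848]
 [ 0.5108 -0.1071]
 [ 0.4911 -0.1388]
 [ 0.4553 -0.1165]] [ 0.483  -0.1118] -31.757398060228542
```

Call:
{"method": "drive_tool", "body": {"deltas": "70 0 0 30 0; 70 26 41 30 0.15; 70 52 82 30 0.30; 70 78 122 30 0.45; 70 104 163 30 0.6; 70 130 204 30 0.75; 70 156 245 30 0.9; 70 181 285 30 1.05; 70 207 326 30 1.2; 70 233 367 30 1.35; 70 259 408 30 1.5; 70 285 448 30 1.65"}}

```text
time_s: 1.3
position: [0.4575, -0.1508, 0.2524]
tcp_rot: [[-0.356, 0.934, -0.0], [0.934, 0.356, 0.0], [0.0, -0.0, -1.0]]
force: [0.7, 0.4, -0.8]
opening: 0.804
grasp_force: 0.0
```

Call:
{"method": "drive_tool", "body": {"deltas": "70 13 20 0 0.15; 70 26 41 0 0.3; 70 26 41 0 0.45; 70 26 41 0 0.6; 70 26 41 0 0.65; 70 26 41 0 0.65; 70 26 41 0 0.65; 70 26 41 0 0.65"}}

```text
time_s: 2.1
position: [0.4829, -0.1119, 0.2524]
tcp_rot: [[-0.845, 0.534, -0.0], [0.534, 0.845, 0.0], [0.0, 0.0, -1.0]]
force: [-0.8, -0.4, -0.4]
opening: 0.803
grasp_force: 0.0
```

```bash
python3 - <<'E'
from h import *
s=bot.read_state(); R=s["tcp_rot"]; print(s["time_s"],s["position"],np.degrees(np.arctan2(R[1,1],R[0,1])),s["joint_positions"],s["force"],R[:,2])
im=imaging.capture("side"); cv2.imwrite("pics/s1.png",im[100:340,200:520,::-1].repeat(2,0).repeat(2,1))
E
```

```text
2.1 [ 0.4829 -0.1119  0.2524] 57.695801667851306 [-25.9846  18.0487  98.1647   0.0025  63.8068 -83.6815] [-0.7534 -0.3862 -0.4017] [-0.0003  0.0002 -1.    ]
```

View pics/s1.png

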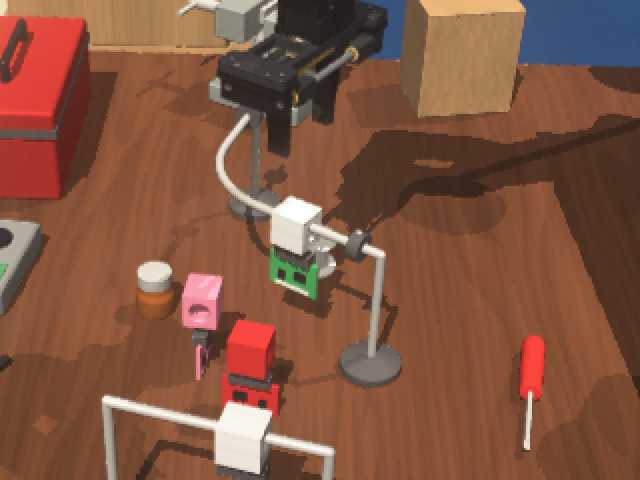

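The gripper is above the rig with its fingers straddling the block across x. In the full side image the carrier's top face is at about (349,208). A quick cross-check of its position in that view.

```bash
python3 - <<'E'
from h import *
print(proj("side",np.array([.483,-.1118,.164])),proj("side",np.array([.483,-.1118,.252])))
im=cv2.imread("pics/side0.png");print(ray("side",[[348.5,208]],.164))
g=cv2.cvtColor(im[185:235,325:375],cv2.COLOR_BGR2HSV);m=((g[...,2]>235)&(g[...,1]<40)).astype(np.uint8)
m=cv2.morphologyEx(m,cv2.MORPH_OPEN,np.ones((5,5)))
v,u=np.nonzero(m);print(len(u),u.mean()+325,v.mean()+185,u.min()+325,u.max()+325,v.min()+185,v.max()+185)
E
```

```text
[348.6034 205.2697] [350.3247 168.6974]
[[ 0.4831 -0.1015  0.164 ]]
149 348.0536912751678 204.88590604026845 340 356 200 210
```

Both views agree, so I descend and grip.

Call:
{"method": "drive_tool", "body": {"deltas": "70 0 0 -40 0; 70 0 0 -70 0; 70 0 0 -95 0; 70 0 0 -115 0; 70 0 0 -126 0; 70 0 0 -126 0; 60 0 0 -126 0; 50 0 0 -126 0; 44 0 0 -126 0; 40 0 0 -126 0; 40 0 0 -126 0; 40 0 0 -126 0"}}

```text
time_s: 3.35
position: [0.4831, -0.1119, 0.1268]
tcp_rot: [[-0.846, 0.534, 0.0], [0.534, 0.846, -0.0], [-0.0, 0.0, -1.0]]
force: [0.8, -0.3, 0.3]
opening: 0.469
grasp_force: 0.0
```

Call:
{"method": "drive_tool", "body": {"deltas": "38 0 0 0 0; 36 0 0 0 0; 34 0 0 0 0; 30 0 0 0 0; 30 0 0 0 0; 30 0 0 0 0; 30 0 0 2 0; 30 0 0 4 0; 30 0 0 4 0; 30 0 0 4 0"}}

```text
time_s: 4.35
position: [0.483, -0.1118, 0.1306]
tcp_rot: [[-0.846, 0.534, 0.0], [0.534, 0.846, -0.0], [-0.0, 0.0, -1.0]]
force: [0.3, 0.3, -2.0]
opening: 0.411
grasp_force: 29.9
```

```bash
python3 - <<'E'
from h import *
s=bot.read_state();p=s["position"];Rr=s["tcp_rot"];print(p,np.degrees(np.arctan2(Rr[1,1],Rr[0,1])))
t=np.radians(57.2);R=np.array([[np.cos(t),-np.sin(t)],[np.sin(t),np.cos(t)]]);O=np.array([.5668,-.1914])
x=R.T@(p[:2]-O);print("rig xy",x)
y0=x[1]; path=[]
S=(y0-.067)+.110*np.radians(75)+.050
for s_ in list(np.arange(0,S,.010))+[S]:
    a=s_-(y0-.067)
    if a<0: q=[.0227,y0-s_];ang=0
    elif a<.144: th=a/.11;q=[-.0873+.11*np.cos(th),.067-.11*np.sin(th)];ang=-th
    else: q=[-.0588-.966*(a-.144),-.0393-.259*(a-.144)];ang=-np.radians(75)
    w=O+R@q-p[:2]; print(round(s_*1e3),(w*1e3).round(1),round(ang,3))
E
```

```text
[ 0.483  -0.1118  0.1306] 57.75482277003411
rig xy [0.0215 0.1135]
0 [0.6 1. ] 0
10 [ 9.1 -4.4] 0
20 [17.5 -9.8] 0
30 [ 25.9 -15.2] 0
40 [ 34.3 -20.7] 0
50 [ 42.6 -26.1] -0.031
60 [ 50.6 -32.2] -0.122
70 [ 58.  -38.9] -0.213
80 [ 64.7 -46.3] -0.304
90 [ 70.8 -54.3] -0.395
100 [ 76.1 -62.7] -0.486
110 [ 80.6 -71.7] -0.577
120 [ 84.2 -81. ] -0.668
130 [ 87.  -90.6] -0.759
140 [  89.  -100.4] -0.85
150 [  90.  -110.3] -0.941
160 [  90.1 -120.3] -1.031
170 [  89.3 -130.3] -1.122
180 [  87.6 -140.1] -1.213
190 [  85.1 -149.8] -1.304
200 [  82.1 -159.3] -1.309
210 [  79.  -168.8] -1.309
220 [  76.  -178.4] -1.309
230 [  72.9 -187.9] -1.309
240 [  69.9 -197.4] -1.309
241 [  69.7 -197.9] -1.309
```

The force reads the full weight (2 N), so the block is lifted clear and centred on the rod. Now I slide it in stages and watch the force.

Call:
{"method": "drive_tool", "body": {"deltas": "30 5 -2 0 0; 30 9 -4.5 0 0; 30 13 -7 0 0; 30 17.5 -10 0 0; 30 22 -12.5 0 0; 30 26 -15 0 0; 30 34 -20.5 0 0; 30 42.5 -26 0 -0.03; 30 50.5 -32 0 -0.12; 30 58 -39 0 -0.21; 30 65 -46 0 -0.30; 30 65 -46 0 -0.30"}}

```text
time_s: 5.55
position: [0.55, -0.1595, 0.1307]
tcp_rot: [[-0.649, 0.761, 0.002], [0.761, 0.649, -0.001], [-0.003, 0.001, -1.0]]
force: [-0.0, 0.3, -1.7]
opening: 0.412
grasp_force: 29.9
```

Call:
{"method": "drive_tool", "body": {"deltas": "30 6 -8 0 -0.09; 30 11 -16.5 0 -0.18; 30 15.5 -25.5 0 -0.27; 30 19 -35 0 -0.36; 30 22 -44.5 0 -0.46; 30 24 -54 0 -0.55; 30 25 -64 0 -0.64; 30 25 -64 0 -0.64"}}

```text
time_s: 6.35
position: [0.5732, -0.223, 0.1304]
tcp_rot: [[-0.068, 0.998, 0.0], [0.998, 0.068, -0.001], [-0.001, 0.0, -1.0]]
force: [0.0, 0.8, -0.2]
opening: 0.407
grasp_force: 29.9
```

```bash
python3 - <<'E'
from h import *
s=bot.read_state();print(s["position"],s["force"],s["moment"])
im=imaging.capture("side"); cv2.imwrite("pics/s2.png",cv2.resize(im[120:280,260:420,::-1],None,fx=3.7,fy=3.7,interpolation=2))
E
```

```text
[ 0.5732 -0.223   0.1304] [ 0.0496  0.8485 -0.1687] [-0.007  -0.1824  0.0419]
```

View pics/s2.png

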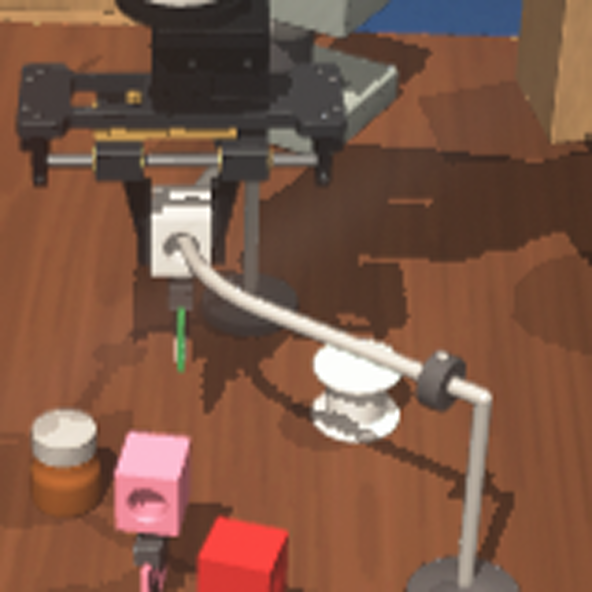

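The block is on the arc, aligned with the rod and with free clearance in the bore. Continuing to the second leg.

Call:
{"method": "drive_tool", "body": {"deltas": "30 0 -10 0 -0.09; 30 -1 -20 0 -0.18; 30 -2.5 -30 0 -0.27; 30 -5 -39.5 0 -0.36; 30 -8 -49 0 -0.38; 30 -11 -58.5 0 -0.38; 30 -12.5 -63 0 -0.38; 30 -14 -68 0 -0.38; 30 -14 -68 0 -0.38; 30 -14 -68 0 -0.38"}}

```text
time_s: 7.4
position: [0.559, -0.2896, 0.1305]
tcp_rot: [[0.307, 0.952, -0.0], [0.952, -0.307, 0.0], [0.0, -0.0, -1.0]]
force: [0.6, -0.1, -1.0]
opening: 0.414
grasp_force: 29.9
```

```bash
python3 - <<'E'
from h import *
s=bot.read_state();R=s["tcp_rot"];print(s["position"],s["force"],s["moment"],np.degrees(np.arctan2(R[1,1],R[0,1])))
a=imaging.capture("side")[100:220,250:410,::-1];b=imaging.capture("top")[180:300,400:520,::-1]
cv2.imwrite("pics/s3.png",np.hstack([cv2.resize(x,None,fx=2.85,fy=4 if 0 else 2.85,interpolation=2) for x in(a,b)]))
E
```

```text
[ 0.559  -0.2896  0.1305] [ 0.5571 -0.0803 -0.9748] [-0.0879  0.0193  0.0019] -17.86262124529521
```

View pics/s3.png

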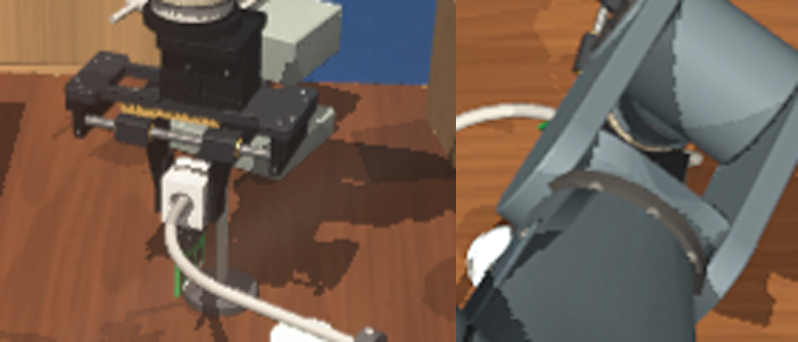

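The carrier is on the second leg. I'll creep toward the collar until the force shows contact.

Call:
{"method": "drive_tool", "body": {"deltas": "30 -1.5 -5 0 0; 30 -3 -9.5 0 0; 30 -4 -12.5 0 0; 30 -4.5 -14.5 0 0; 30 -5 -16 0 0; 30 -5 -16 0 0; 30 -5 -16 0 0"}}

```text
time_s: 8.2
position: [0.554, -0.3058, 0.1305]
tcp_rot: [[0.307, 0.952, -0.0], [0.952, -0.307, 0.0], [0.0, -0.0, -1.0]]
force: [-0.4, -0.2, -0.8]
opening: 0.412
grasp_force: 29.9
```

Call:
{"method": "drive_tool", "body": {"deltas": "30 -0.3 -1 0 0; 30 -0.6 -2 0 0; 30 -0.9 -3 0 0; 30 -0.9 -3 0 0; 30 -0.9 -3 0 0"}}

```text
time_s: 8.7
position: [0.5531, -0.3088, 0.1305]
tcp_rot: [[0.307, 0.952, -0.0], [0.952, -0.307, 0.0], [0.0, -0.0, -1.0]]
force: [0.6, -0.0, -1.8]
opening: 0.411
grasp_force: 29.9
```

Call:
{"method": "drive_tool", "body": {"deltas": "30 -0.3 -1 0 0; 30 -0.6 -2 0 0; 30 -0.6 -2 0 0; 30 -0.6 -2 0 0"}}

```text
time_s: 9.1
position: [0.5526, -0.3107, 0.1306]
tcp_rot: [[0.307, 0.952, 0.0], [0.952, -0.307, 0.0], [0.0, 0.0, -1.0]]
force: [-0.1, 1.4, -0.8]
opening: 0.41
grasp_force: 29.9
```

Call:
{"method": "drive_tool", "body": {"deltas": "30 -0.3 -1 0 0; 30 -0.6 -2 0 0; 30 -0.6 -2 0 0; 30 -0.6 -2 0 0"}}

```text
time_s: 9.5
position: [0.5525, -0.3107, 0.1306]
tcp_rot: [[0.307, 0.952, 0.001], [0.952, -0.307, 0.003], [0.004, -0.0, -1.0]]
force: [2.4, 4.9, -0.8]
opening: 0.413
grasp_force: 29.9
```

Contact with the collar at y = -0.3107, against a predicted home of -0.310. I lower the block onto the rod while keeping light pressure.

Call:
{"method": "drive_tool", "body": {"deltas": "30 0 0 -1 0; 30 0 0 -2 0; 30 0 0 -3 0; 30 0 0 -4 0; 30 0 0 -4 0; 30 0 0 -4 0"}}

```text
time_s: 10.1
position: [0.5526, -0.3108, 0.1269]
tcp_rot: [[0.307, 0.952, 0.001], [0.952, -0.307, 0.003], [0.003, 0.0, -1.0]]
force: [2.3, 6.1, 0.8]
opening: 0.414
grasp_force: 29.9
```

Call:
{"method": "drive_tool", "body": {"deltas": "33 0.3 1 0 0; 36 0.3 1 0 0; 37 0.3 1 0 0; 38 0.3 1 0 0; 39 0.3 1 0 0; 41 0.3 1 0 0; 44 0.3 1 0 0; 50 0.3 1 0 0; 60 0.3 1 0 0; 60 0.3 1 0 0; 60 0.3 1 0 0"}}

```text
time_s: 11.2
position: [0.5522, -0.3118, 0.1265]
tcp_rot: [[0.307, 0.952, -0.0], [0.952, -0.307, 0.0], [-0.0, -0.0, -1.0]]
force: [-0.7, 0.2, 0.3]
opening: 0.679
grasp_force: 0.0
```

Call:
{"method": "drive_tool", "body": {"deltas": "60 0 1 5 0; 60 0 1 15 0; 60 0 1 35 0; 60 0 1 65 0; 60 0 1 100 0; 60 -40 30 130 0; 60 -80 70 150 0; 60 -120 110 150 0; 60 -120 150 150 0; 60 -120 190 150 0; 60 -120 230 150 0; 60 -120 230 150 0"}}

```text
time_s: 12.4
position: [0.4307, -0.0774, 0.2776]
tcp_rot: [[0.302, 0.953, 0.0], [0.953, -0.302, 0.002], [0.002, -0.0, -1.0]]
force: [-0.7, 0.0, -0.3]
opening: 0.689
grasp_force: 0.0
```

```bash
python3 - <<'E'
from h import *
s=bot.read_state();print(s["position"],s["force"],s["time_s"])
A=imaging.capture("side");B=imaging.capture("top");cv2.imwrite("pics/sideF.png",A[:,:,::-1]);cv2.imwrite("pics/topF.png",B[:,:,::-1])
a=A[120:240,260:380,::-1];b=B[180:300,400:520,::-1]
cv2.imwrite("pics/s4.png",np.hstack([cv2.resize(x,None,fx=3.3,fy=3.3,interpolation=2) for x in(a,b)]))
E
```

```text
[ 0.4307 -0.0774  0.2776] [-0.6791  0.0101 -0.3277] 12.4
```

View pics/s4.png

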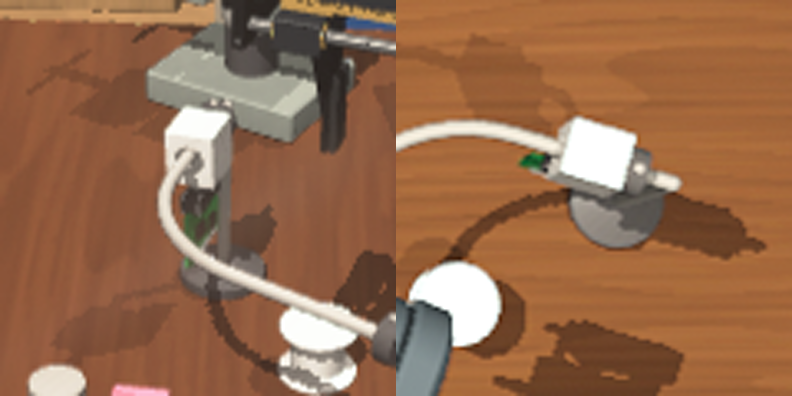

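The carrier sits against the collar in both views. I'll check that it is still and measure its position.

Call:
{"method": "drive_tool", "body": {"deltas": "60 0 0 0 0; 60 0 0 0 0; 60 0 0 0 0; 60 0 0 0 0; 60 0 0 0 0; 60 0 0 0 0; 60 0 0 0 0; 60 0 0 0 0; 60 0 0 0 0; 60 0 0 0 0; 60 0 0 0 0; 60 0 0 0 0"}}

```text
time_s: 13.7
position: [0.4322, -0.0818, 0.2766]
tcp_rot: [[0.307, 0.952, 0.0], [0.952, -0.307, -0.0], [-0.0, 0.0, -1.0]]
force: [0.8, 0.4, 0.3]
opening: 0.69
grasp_force: 0.0
```

```bash
python3 - <<'E'
from h import *
A=imaging.capture("side")[:,:,::-1].copy();B=imaging.capture("top")[:,:,::-1].copy()
print("diff",cv2.absdiff(A,cv2.imread("pics/sideF.png"))[140:215,305:345].max(),cv2.absdiff(B,cv2.imread("pics/topF.png"))[200:260,430:490].max())
def rect(im,sl,z,n,):
    g=cv2.cvtColor(im,cv2.COLOR_BGR2HSV);m=((g[...,2]>225)&(g[...,1]<40)).astype(np.uint8);k=np.zeros_like(m);k[sl]=1
    m=cv2.morphologyEx(m&k,cv2.MORPH_OPEN,np.ones((7,7)));v,u=np.nonzero(m);r=cv2.minAreaRect(np.c_[u,v].astype(np.float32))
    w=ray("top",cv2.boxPoints(r),z)[:,:2];print(r,w.mean(0),np.degrees(np.arctan2(*(w[1]-w[0])[::-1])))
rect(B,np.s_[205:250,440:480],.164,"top")
rect(B,np.s_[220:265,195:235],.164,"top");rect(cv2.imread("pics/top0.png"),np.s_[220:265,195:235],.164,"top")
E
```

```text
diff 3 4
((460.5882873535156, 226.14707946777344), (19.160314559936523, 16.492422103881836), 14.03624439239502) [ 0.5525 -0.311 ] -15.527733648209662
((213.5, 242.5), (19.0, 17.0), 90.0) [0.5239 0.2103] -90.65608073903299
((213.8235321044922, 242.20590209960938), (17.220029830932617, 19.402849197387695), 14.03624439239502) [0.5245 0.2096] -13.742457608983225
```

```bash
python3 -c "
from rig import bot
print(bot.hand_in())"
```

```text
the job is handed in; nothing more can be done
None
```

The board carrier is home against the far stop collar at about (0.5525, -0.311), released and hanging still; the arm never went near the empty carrier, and I handed the job in shortly after 13.7 s.

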